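Clamp a valve with the indexing lever

TASK

Clamp the blue plastic valve firmly between the jaws of the holding fixture by working its red indexing lever: turn it clockwise (seen from above), and when it runs out of swing lift it off its teeth, swing it back, let it drop in again and turn on. Tighten until the lever clearly stiffens, firm but not crushing the plastic valve; leave the valve standing on the plate and the lever fully down in its teeth, let go of it, and leave the other things on the bench alone.

Things in the scene. Friction and masses are not known exactly. Their poses are not given: they have to be found in the camera images.
- fixture: Bench holding fixture. Origin on the vertical spindle axis at table level, z up; the jaws lie on its -y side, the lever points to its -x side. Grey base plate 110 (x) by 250 mm (y from +50 to -200), 16 thick; dark housing 90 x 90 mm around the axis, top at z 70; two stop posts and the spindle's stem reach z 128.
- axis (a point): Point on the vertical spindle axis, 78 mm above the table, at the foot of a steel crown of 12 round-tipped upright teeth (one every 30 deg = 0.524 rad, on a 44 mm circle, 7.5 mm tall). Three pins under the lever's hub mesh between them, 6 mm deep, with about 0.11 rad of play. The crown turns the spindle, whose gear moves the jaw 12 mm per rad.
- handle (a point): Grasp point on the lever's upright black round handle, 95 mm from the spindle axis and 130 mm above the table when the lever is down. The handle is 22 mm thick from 26 mm below this point to 8 mm above it, under a 27 mm wide rounded top that ends 20 mm above it; the red arm (18 wide, 12 thick) runs from the hub to the handle with its top 30 mm below this point.
- swing (a joint): Angle of the lever about the vertical axis, rad: 0 = pointing to the fixture's -x, growing clockwise seen from above (the tightening way); hard stops at -0.7 and +0.7. Seated, the lever turns the spindle both ways; lifted, it swings freely.
- lift (a joint): Height of the lever above fully seated, m: 0 = down in the teeth, about 0.006 = standing on the tooth tips, free of them above 0.007, hard stop at 0.014. A spring and its weight press it down with 4.5 N (seated) to 6 N (lifted): let go, it drops in by itself, or stays on the tips until turned by up to 0.2 rad. It may start seated or on the tips.
- jaw: Moving jaw, steel plate 64 (x) x 14 (y) x 46 mm (z) on a springy orange backing. Origin at the lower edge's middle of its clamping face, 17.5 mm above the table; the face looks to the fixture's -y and is driven that way when the lever tightens.
- face (a point): Centre of the moving jaw's clamping face, 23 mm above the jaw's origin. Turning with the jaw free takes 8 N sideways at the handle (7 N when paused); pinching the valve adds about 1 N per 10 N of clamping, which grows some 24 N per 0.1 rad. Firm is 35 to 50 N of clamping, 3 to 5 N more at the handle than free; under 25 N is loose, over 65 N crushes the valve. Self-locking: the jaw stays put when the lever is let go or lifted.
- anvil: Fixed opposite jaw, steel, 64 (x) x 18 (y) x 46 mm (z). Origin at the lower edge's middle of its clamping face, which looks to the fixture's +y; 62.5 to 66.5 mm from the open moving jaw's face.
- valve: Loose blue plastic valve standing on the base plate between the jaws: square body 50 (x) x 44 (y, the clamped width) x 50 mm (z), round sockets out to 80 mm over all in x, a white tee top up to 66 mm. Origin in the centre of its underside, z up, 16 mm above the table. 0.25 kg. The jaw pushes it against the anvil by itself.
- tape: Bystander: amber roll of packing tape lying flat, 90 mm across, 48 high, origin at the centre of its underside.
- coupling: Bystander: grey pipe coupling standing upright, 52 mm across, 56 high, origin at the centre of its underside.
- carton: Bystander: small brown carton 90 x 130 x 60 mm high, origin at the centre of its underside.
Mind the look-alikes: they are no part of the job. There is more than one size of the valve; the job needs the larger.

How it is judged:
By the outcome, as a careful person would: the job done as asked, in the order asked, and still so for the second after the job is handed in, with the robot touching nothing.
It also fails if it takes over 72 s, if anything falls off the work surface, if the arm or the gripper's body presses on something with over 40 N, if the wrist force passes 120 N, or if a joint passes its speed limit or range.

ROBOT

A 7-joint arm with a two-finger parallel gripper is mounted at the origin on the work surface. World frame = base frame: x ahead of the robot, y to its left, z up, the work surface at z = 0. Lengths are in m, angles in rad, forces in N, time in s.
With the tool pointing down it reaches from about 0.425 to 0.875 m from the base axis. Payload 4.7 kg.
Tool frame: the origin (TCP) lies at the very end of the fingers, on their centre line; the grasp point (between the pads) lies 19 mm behind it; z points along the fingers, y is the direction in which the jaws open and shut (so a half turn about z gives the same grasp; the last joint's range is limited). The gripper opens to 87 mm and grips with 3 to 60 N. Pads are 19 mm wide; open, the fingers measure 117 mm over their backs; the gripper's body (75 mm by 190 mm) begins 51 mm behind the grasp point.
Start: joints at [-1.291, 0.321, -0.07, 1.45, 0.023, 1.371, -0.057], TCP at [0.171, 0.627, 0.223] pointing down, gripper open.
Joint ranges: [-2.86, 2.86], [-0.3, 2.09], [-1.38, 1.24], [0.06, 2.45], [-1.56, 4.7], [0.09, 2.05], [-2.69, 2.69]. Speed limits (rad/s): [2.57, 2.57, 3.14, 3.14, 3.14, 3.14, 3.14].

INTERFACE

Orientations are given as a rotation vector (axis times angle).
In Python, from bench import ctrl, get_image, camera_info gives the robot as it stands.
- The arm moves only by the tool carry_out, never from a script. Its argument "commands" is a list of rows, each an object of numbers: "tx", "ty", "tz": the shift along the tool's x, y, z in m; "rx", "ry", "rz": the turn, a rotation vector about the tool's x, y, z in rad; "jaw": the opening, from 0 (shut) to 1 (fully open). In form: [{"tx": .., "ty": .., "tz": .., "rx": .., "ry": .., "rz": .., "jaw": ..}, ...]. A call has 1 to 12 rows; each row is the pose to reach, as a shift and turn from the pose commanded when the call began, along the tool's axes at that moment; what a row does not reach only later rows make up. A row lasts 1/8 s, in which the tool goes at most 62.5 mm and 10.7 degrees, less where a joint would pass 70% of its speed; a pose out of reach is approached as far as the arm can. A call with a gripper value outside its range is refused whole. The fingers move at their own pace and stop on an object; "grip_force" is the grip in N (left out, the last holds). Time passes only in rows, so rows that repeat a pose let the fingers close. It gives the time, the measured TCP pose, the force and the opening at its end, in the units of the state.
- ctrl.get_state(): the state, without advancing time (a new reading comes with each control period).
- get_image(name): name is "side" or "top" or "wrist"; returns the picture (400x640x3 uint8, red, green, blue); there is no depth.
- camera_info(name): a dict with "intrinsics" (3x3 intrinsics, pixels), "R" (3x3) and "t" (3): a world point X has camera coordinates R X + t. Camera axes: x right, y down, z forward; pixel columns grow to the right and rows downward; lengths in m; the calibration is good to about 2 mm. The wrist camera is an equidistant fisheye: a pixel r from the principal point sees the ray r / f radians off the axis. A picture is of the moment at which its call begins: read the wrist's pose just before it. camera_info takes no time and is no camera call; for the wrist camera it gives the pose at the moment of the call.
- ctrl.close_job(): hands the job in, once; it reports no verdict.
The state is a dict: "time": time; "joint_positions": joint angles; "qd": joint speeds; "joint_torque": joint torques, N m; "position": TCP position; "tool_rot": TCP orientation; "ft_force": force on the tool from outside, world axes, zero at the start; "torque": the same for the moment, N m; "grip_width": opening from 0.0 (shut) to 1.0 (fully open).
Only numpy, scipy, OpenCV 4.12 (cv2) and the standard library are available. Lean on these libraries where they do the work, as an engineer would, in place of code of your own. Each camera call takes 0.05 s, during which the arm holds its last target.

## Working session

There is one attempt and no reset: what is moved stays moved. The work goes in short steps, Python scripts to look and compute and a tool call to move; the robot and the scene stay as the last step left them, time stands still between calls to the robot, and variables do not carry over. Pictures are saved under pics/ and viewed, and the job is handed in when it is done.

Besides the shell and the picture viewer there is one more tool, called after "Request:" as name([rows], argument=value, ...), one row to a line, values as JSON. carry_out: Moves the arm, as the interface text tells. Its arguments: {"type":"object","properties":{"commands":{"type":"array"},"grip_force":{"type":"number"}},"required":["commands"]}

```bash
ls; mkdir -p pics; python3 - <<'E'
from bench import ctrl,get_image,camera_info
import cv2,json
s=ctrl.get_state();print(s)
for n in ["side","top","wrist"]:
    im=get_image(n);cv2.imwrite(f"pics/{n}0.png",im[:,:,::-1])
    print(n,camera_info(n))
E
```

```text
pics
{'time': 0.0, 'joint_positions': array([-1.29088041,  0.32182245, -0.07013117,  1.45168892,  0.02258345,
        1.37080509, -0.05689184]), 'qd': array([-5.23653163e-04, -4.41222590e-04,  1.80672296e-03, -8.48314263e-05,
       -1.73912171e-03,  8.74824722e-05,  3.03496848e-05]), 'joint_torque': array([-5.01539198e-04, -4.91292965e+01, -4.03942857e-01, -3.12515938e+01,
       -6.38347096e-02,  4.40697314e-02,  1.77578886e-04]), 'position': array([0.17061923, 0.6266214 , 0.22145525]), 'tool_rot': array([-4.16165106e-01, -3.11371479e+00,  3.02674257e-03]), 'ft_force': array([-0.33630572,  0.00528977,  0.31257173]), 'torque': array([-0.02973965, -0.049574  ,  0.02583548]), 'grip_width': 0.9998844219124247}
side {'intrinsics': array([[470.23698041,   0.        , 314.69125556],
       [  0.        , 470.23698041, 203.88501492],
       [  0.        ,   0.        ,   1.        ]]), 'R': array([[-0.89800368, -0.43944907,  0.02176933],
       [-0.29676951,  0.56842891, -0.76734375],
       [ 0.32483417, -0.69553799, -0.64086634]]), 't': array([0.54472596, 0.20046734, 0.72826455])}
top {'intrinsics': array([[371.10085621,   0.        , 315.37684563],
       [  0.        , 371.10085621, 202.21794966],
       [  0.        ,   0.        ,   1.        ]]), 'R': array([[ 0.02698966, -0.9991684 ,  0.03056239],
       [-0.99148409, -0.03065355, -0.12656878],
       [ 0.12740037, -0.02688608, -0.99148691]]), 't': array([0.05109829, 0.60003533, 0.70758263])}
wrist {'intrinsics': array([[309.70691629,   0.        , 320.09319093],
       [  0.        , 309.70691629, 196.72593275],
       [  0.        ,   0.        ,   1.        ]]), 'R': array([[ 2.62928363e-01,  9.64815003e-01, -8.28083538e-04],
       [ 9.27943541e-01, -2.52645075e-01,  2.74027828e-01],
       [ 2.64176949e-01, -7.28181032e-02, -9.61721406e-01]]), 't': array([-0.65043455, -0.03345592,  0.39057317])}
```

View pics/side0.png

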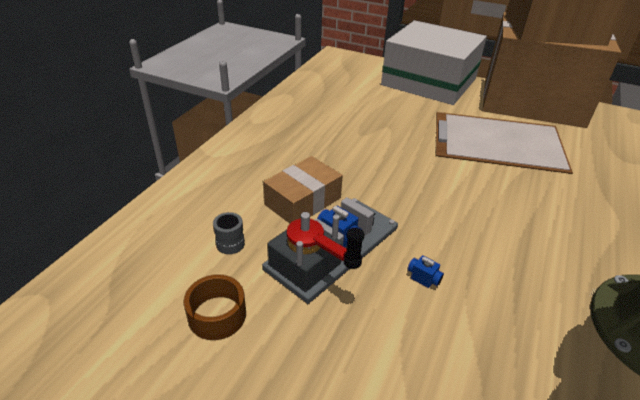

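View pics/top0.png

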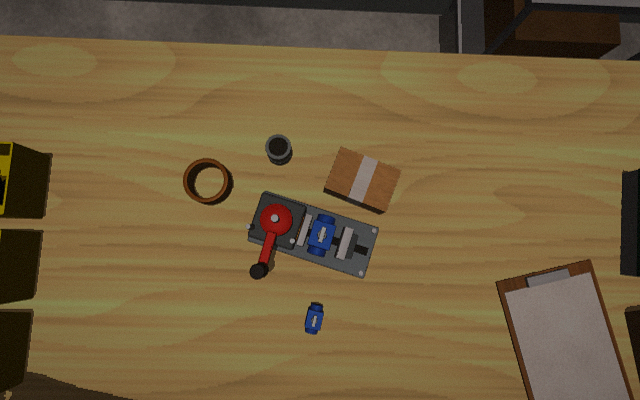

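View pics/wrist0.png

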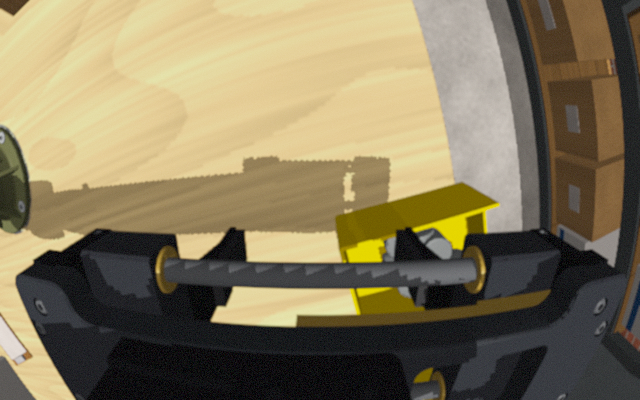

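The larger valve is between the jaws, at top (322,235). The small look-alike lies loose at (314,318). I'll enlarge both views to measure.

```bash
python3 - <<'E'
import cv2
a=cv2.imread("pics/top0.png")[180:345,235:395];cv2.imwrite("pics/topc.png",cv2.resize(a,None,fx=3.6,fy=3.6,interpolation=cv2.INTER_CUBIC))
a=cv2.imread("pics/side0.png")[190:310,250:450];cv2.imwrite("pics/sidec.png",cv2.resize(a,None,fx=4,fy=4,interpolation=cv2.INTER_CUBIC))
E
```

```text
(no output)
```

View pics/topc.png

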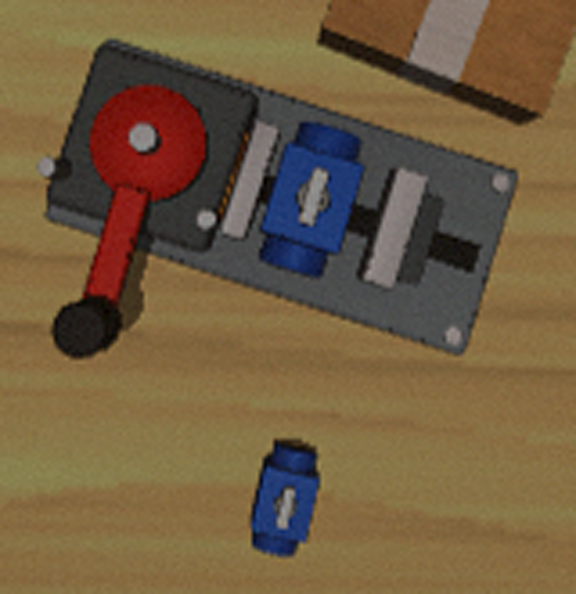

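View pics/sidec.png

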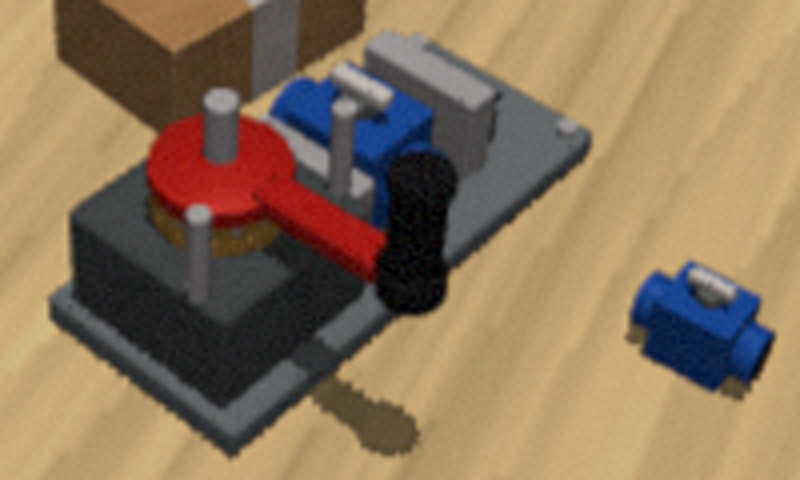

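```bash
cat >h.py <<'E'
import numpy as np
from scipy.optimize import least_squares
from scipy.spatial.transform import Rotation as Ro
from bench import ctrl,get_image,camera_info
def proj(ci,X):
    c=ci["R"]@X+ci["t"];p=ci["intrinsics"]@c;return p[:2]/p[2]
E
python3 - <<'E'
from h import *
T=camera_info("top");S=camera_info("side")
t=lambda u,v:(235+u/3.6,180+v/3.6)
s=lambda u,v:(250+u/4,190+v/4)
obs=[(T,t(108,40),(.055,.05,.016)),(T,t(517,170),(.055,-.2,.016)),(T,t(465,353),(-.055,-.2,.016)),(T,t(47,217),(-.055,.05,.016)),
(T,t(143,136),(0,0,.128)),
(S,s(590,133),(-.055,-.2,.016)),(S,s(232,435),(-.055,.05,.016)),(S,s(52,303),(.055,.05,.016)),(S,s(221,98),(0,0,.128))]
def f2w(p,X):
    c,n=np.cos(p[2]),np.sin(p[2]);return np.array([p[0]+c*X[0]-n*X[1],p[1]+n*X[0]+c*X[1],X[2]])
def res(p): return np.concatenate([proj(o[0],f2w(p,o[2]))-o[1] for o in obs])
r=least_squares(res,[.6,.1,-.2],loss='soft_l1');print(r.x);print(res(r.x).reshape(-1,2).round(1))
p=r.x
# handle: swing, height of top
def rh(q): 
    X=(-.095*np.cos(q[0]),.095*np.sin(q[0]),.150+q[1]); return np.concatenate([proj(T,f2w(p,X))-t(84,326),proj(S,f2w(p,X))-s(422,163)])
q=least_squares(rh,[0,0]);print(q.x,q.fun)
for a in (0,.35,-.35,q.x[0]): print(a,f2w(p,(-.095*np.cos(a),.095*np.sin(a),.13)))
# handle mid
for a in (0,q.x[0]):
  for z in (.1,.15):
    print(a,z,proj(T,f2w(p,(-.095*np.cos(a),.095*np.sin(a),z))),proj(S,f2w(p,(-.095*np.cos(a),.095*np.sin(a),z))),"obs",t(84,326),s(422,163))
# jaw face & valve
from h import *
def atz(ci,uv,z):
    d=ci["R"].T@np.linalg.inv(ci["intrinsics"])@np.array([*uv,1]);o=-ci["R"].T@ci["t"];return o+d*(z-o[2])/d[2]
def w2f(X):
    c,n=np.cos(p[2]),np.sin(p[2]);dx,dy=X[0]-p[0],X[1]-p[1];return (c*dx+n*dy,-n*dx+c*dy)
for nm,u,z in [("jaw face",(278,127),.0635),("jaw face",(246,238),.0635),("anvil",(398,170),.0635),("anvil",(362,283),.0635),("valve L",(287,147),.066),("valve L",(262,230),.066),("valve R",(363,165),.066),("valve R",(343,250),.066),("post",(47,167),.128),("post",(206,220),.128)]:
    print(nm,np.round(w2f(atz(T,t(*u),z)),4))
E
```

```text
[ 0.55689511  0.14121666 -0.28209319]
[[-0.6 -1.3]
 [ 1.2 -0.4]
 [ 0.3  0.6]
 [-1.2  0.5]
 [-0.1  0.1]
 [ 0.8 -0.9]
 [ 0.4  0.4]
 [-2.1 -1.9]
 [-0.   0.5]]
[-0.04414396  0.00251677] [-0.74811968  1.55325222  0.71945707  0.2968762 ]
0 [0.46565   0.1676615 0.13     ]
0.35 [0.48024982 0.19734597 0.13      ]
-0.35 [0.46211406 0.13477047 0.13      ]
-0.04414395831251093 [0.46457189 0.16360913 0.13      ]
0 0.1 [258.9774666  269.67042491] [351.74701749 258.28617115] obs (258.3333333333333, 270.55555555555554) (355.5, 230.75)
0 0.15 [255.345458   271.29249172] [354.2954295  233.84256311] obs (258.3333333333333, 270.55555555555554) (355.5, 230.75)
-0.04414395831251093 0.1 [261.22436083 270.3409313 ] [353.4598531  256.76466943] obs (258.3333333333333, 270.55555555555554) (355.5, 230.75)
-0.04414395831251093 0.15 [257.77370256 272.01724096] [356.08087581 232.33836738] obs (258.3333333333333, 270.55555555555554) (355.5, 230.75)
jaw face [ 0.0306 -0.0606]
jaw face [-0.0308 -0.0624]
anvil [ 0.0283 -0.1287]
anvil [-0.0346 -0.1281]
valve L [ 0.0216 -0.0684]
valve L [-0.0242 -0.0692]
valve R [ 0.0249 -0.1099]
valve R [-0.0212 -0.1131]
post [-0.0282  0.0392]
post [-0.029  -0.0417]
```

Swing is about -0.04, and the handle is at about (0.4645, 0.164). The tool axes are already nearly aligned with the lever (tool y is the tightening tangent, +rz is tightening). Next I move above it.

Request:
carry_out([
  {"tx": -0.405, "ty": -0.37, "tz": 0, "rz": -0.02, "jaw": 1},
  {"tx": -0.405, "ty": -0.37, "tz": 0, "rz": -0.02, "jaw": 1},
  {"tx": -0.405, "ty": -0.37, "tz": 0, "rz": -0.02, "jaw": 1},
  {"tx": -0.405, "ty": -0.37, "tz": 0, "rz": -0.02, "jaw": 1},
  {"tx": -0.405, "ty": -0.37, "tz": 0, "rz": -0.02, "jaw": 1},
  {"tx": -0.405, "ty": -0.37, "tz": 0, "rz": -0.02, "jaw": 1},
  {"tx": -0.405, "ty": -0.37, "tz": 0, "rz": -0.02, "jaw": 1},
  {"tx": -0.405, "ty": -0.37, "tz": 0, "rz": -0.02, "jaw": 1},
  {"tx": -0.405, "ty": -0.37, "tz": 0, "rz": -0.02, "jaw": 1},
  {"tx": -0.405, "ty": -0.37, "tz": 0, "rz": -0.02, "jaw": 1},
  {"tx": -0.405, "ty": -0.37, "tz": 0, "rz": -0.02, "jaw": 1},
], grip_force=30)

```text
invalid input
```

```bash
python3 - <<'E'
from h import *
import cv2
s=ctrl.get_state();print(s["time"],s["position"],s["tool_rot"],s["ft_force"],s["torque"])
ci=camera_info("wrist")
im=get_image("wrist");cv2.imwrite("pics/w1.png",im[:,:,::-1])
im=get_image("side");cv2.imwrite("pics/s1.png",cv2.resize(im[120:310,220:470,::-1],None,fx=3,fy=3,interpolation=cv2.INTER_CUBIC))
def fish(X):
    c=ci["R"]@X+ci["t"];th=np.arccos(c[2]/np.linalg.norm(c));k=ci["intrinsics"];a=c[:2]/np.hypot(*c[:2]);return k[:2,2]+a*th*k[0,0]
print(fish(np.array([.4645,.1636,.150])),fish(np.array([.5569,.1412,.128])))
E
```

```text
0.15 [0.17067654 0.6267521  0.22169294] [-4.16228372e-01 -3.11378121e+00  2.30082436e-03] [-0.16968022 -0.11273032  0.52211495] [ 0.02994249 -0.00410039 -0.0031518 ]
[111.10935852 420.80080385] [135.53049312 438.8994279 ]
```

View pics/w1.png

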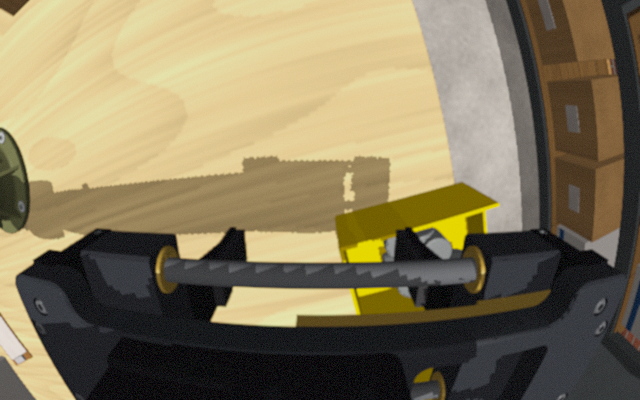

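View pics/s1.png

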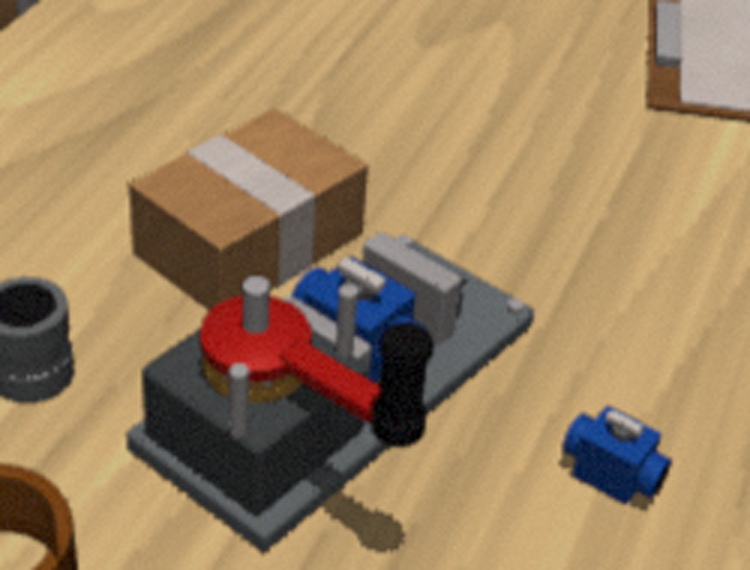

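The call was refused, probably because rows need every key. I'll resend it with all of them.

Request:
carry_out([
  {"tx": -0.405, "ty": -0.37, "tz": 0, "rx": 0, "ry": 0, "rz": -0.02, "jaw": 1},
  {"tx": -0.405, "ty": -0.37, "tz": 0, "rx": 0, "ry": 0, "rz": -0.02, "jaw": 1},
  {"tx": -0.405, "ty": -0.37, "tz": 0, "rx": 0, "ry": 0, "rz": -0.02, "jaw": 1},
  {"tx": -0.405, "ty": -0.37, "tz": 0, "rx": 0, "ry": 0, "rz": -0.02, "jaw": 1},
  {"tx": -0.405, "ty": -0.37, "tz": 0, "rx": 0, "ry": 0, "rz": -0.02, "jaw": 1},
  {"tx": -0.405, "ty": -0.37, "tz": 0, "rx": 0, "ry": 0, "rz": -0.02, "jaw": 1},
  {"tx": -0.405, "ty": -0.37, "tz": 0, "rx": 0, "ry": 0, "rz": -0.02, "jaw": 1},
  {"tx": -0.405, "ty": -0.37, "tz": 0, "rx": 0, "ry": 0, "rz": -0.02, "jaw": 1},
  {"tx": -0.405, "ty": -0.37, "tz": 0, "rx": 0, "ry": 0, "rz": -0.02, "jaw": 1},
  {"tx": -0.405, "ty": -0.37, "tz": 0, "rx": 0, "ry": 0, "rz": -0.02, "jaw": 1},
  {"tx": -0.405, "ty": -0.37, "tz": 0, "rx": 0, "ry": 0, "rz": -0.02, "jaw": 1},
], grip_force=30)

```text
time: 1.62
position: [0.464, 0.1645, 0.2225]
tool_rot: [-0.385, -3.117, -0.001]
ft_force: [-0.3, 1.4, 0.0]
grip_width: 0.998
```

```bash
python3 - <<'E'
from h import *
import cv2
s=ctrl.get_state();print(s["time"],s["position"],s["tool_rot"],s["ft_force"],s["torque"])
ci=camera_info("wrist")
im=get_image("wrist");cv2.imwrite("pics/w2.png",im[:,:,::-1])
def fish(X):
    c=ci["R"]@X+ci["t"];th=np.arccos(c[2]/np.linalg.norm(c));k=ci["intrinsics"];a=c[:2]/np.hypot(*c[:2]);return k[:2,2]+a*th*k[0,0]
print(fish(np.array([.4645,.1636,.150])),fish(np.array([.5569,.1412,.128])),fish(s["position"]))
E
```

```text
1.625 [0.46396689 0.16446117 0.22251291] [-3.84603881e-01 -3.11749909e+00 -9.57393828e-04] [-0.26475407  1.37144702  0.04833049] [ 0.00794262 -0.02032032 -0.00228157]
[317.81300438 207.02379026] [318.98376567 292.26222581] [318.31032106 244.23495187]
```

View pics/w2.png

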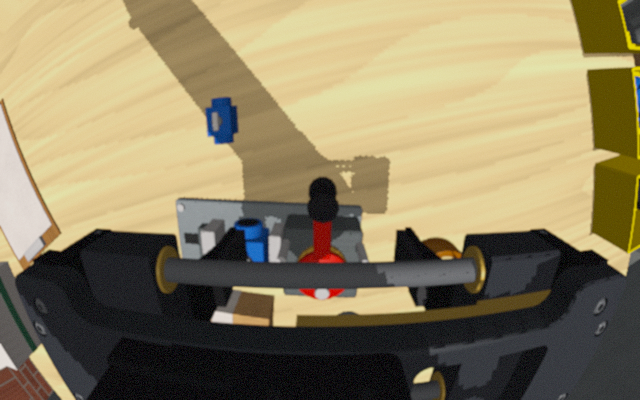

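The knob is at (321,205), centred between the fingers, and the stem is at (321,293), both within about 3 px of prediction. I'll descend and close gently.

Request:
carry_out([
  {"tx": 0, "ty": 0.001, "tz": 0.055, "rx": 0, "ry": 0, "rz": 0, "jaw": 1},
  {"tx": 0, "ty": 0.001, "tz": 0.111, "rx": 0, "ry": 0, "rz": 0, "jaw": 1},
  {"tx": 0, "ty": 0.001, "tz": 0.111, "rx": 0, "ry": 0, "rz": 0, "jaw": 0.4},
  {"tx": 0, "ty": 0.001, "tz": 0.111, "rx": 0, "ry": 0, "rz": 0, "jaw": 0.35},
  {"tx": 0, "ty": 0.001, "tz": 0.111, "rx": 0, "ry": 0, "rz": 0, "jaw": 0.0},
  {"tx": 0, "ty": 0.001, "tz": 0.111, "rx": 0, "ry": 0, "rz": 0, "jaw": 0.0},
  {"tx": 0, "ty": 0.001, "tz": 0.111, "rx": 0, "ry": 0, "rz": 0, "jaw": 0.0},
  {"tx": 0, "ty": 0.001, "tz": 0.111, "rx": 0, "ry": 0, "rz": 0, "jaw": 0.0},
], grip_force=30)

```text
time: 2.68
position: [0.4648, 0.1648, 0.1119]
tool_rot: [0.385, 3.117, 0.001]
ft_force: [0.6, -0.2, 0.1]
grip_width: 0.402
```

```bash
python3 - <<'E'
from h import *
import cv2
s=ctrl.get_state();print(s["time"],s["position"],s["tool_rot"],s["ft_force"],s["torque"],s["grip_width"]*87)
im=get_image("side");cv2.imwrite("pics/s2.png",cv2.resize(im[120:310,220:470,::-1],None,fx=3,fy=3,interpolation=cv2.INTER_CUBIC))
E
```

```text
2.675 [0.46476459 0.16481011 0.11189119] [3.85227732e-01 3.11746823e+00 7.17195943e-04] [ 0.61441721 -0.20109061  0.11735636] [ 0.02875967 -0.02433044  0.00593288] 34.99828391820312
```

View pics/s2.png

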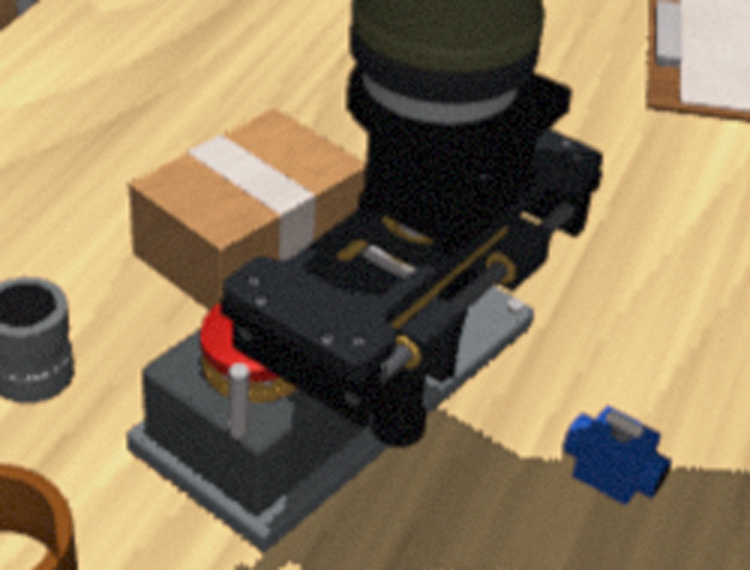

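Request:
carry_out([
  {"tx": 0, "ty": 0, "tz": 0, "rx": 0, "ry": 0, "rz": 0, "jaw": 0},
  {"tx": 0, "ty": 0, "tz": 0, "rx": 0, "ry": 0, "rz": 0, "jaw": 0},
  {"tx": 0, "ty": 0, "tz": 0, "rx": 0, "ry": 0, "rz": 0, "jaw": 0},
], grip_force=30)

```text
time: 3.1
position: [0.4645, 0.1649, 0.1115]
tool_rot: [-0.385, -3.118, -0.0]
ft_force: [-0.1, 0.0, 0.8]
grip_width: 0.264
```

```bash
cat >>h.py <<'E'
C=np.array([.5569,.1412]);YAW=-.2821
def st():
    s=ctrl.get_state();p=s["position"];c,n=np.cos(YAW),np.sin(YAW);d=p[:2]-C
    x=c*d[0]+n*d[1];y=-n*d[0]+c*d[1];sw=np.arctan2(y,-x);r=np.hypot(x,y)
    R=Ro.from_rotvec(s["tool_rot"]).as_matrix();tool=np.arctan2(R[0,1],R[1,1])+YAW
    f=s["ft_force"];fx=c*f[0]+n*f[1];fy=-n*f[0]+c*f[1]
    ft=fx*np.sin(sw)+fy*np.cos(sw);fr=-fx*np.cos(sw)+fy*np.sin(sw)
    print(f"t {s['time']:.2f} swing {sw:.3f} r {r*1000:.1f} toolyaw {tool:.3f} z {p[2]*1000:.1f} Ftan {ft:.1f} Frad {fr:.1f} Fz {f[2]:.1f} grip {s['grip_width']*87:.1f} tau {np.round(s['torque'],2)}")
def arc(d0,d1,n=5):
    for d in np.linspace(d0,d1,n): print(f"{d:.3f}: tx {.095*(np.cos(d)-1):.4f} ty {.095*np.sin(d):.4f}")
E
python3 -c "
from h import *
st();arc(.0,1.1,23)"
```

```text
t 3.10 swing -0.031 r 95.3 toolyaw -0.036 z 111.5 Ftan -0.0 Frad 0.1 Fz 0.8 grip 22.9 tau [ 0.12 -0.04  0.06]
0.000: tx 0.0000 ty 0.0000
0.050: tx -0.0001 ty 0.0047
0.100: tx -0.0005 ty 0.0095
0.150: tx -0.0011 ty 0.0142
0.200: tx -0.0019 ty 0.0189
0.250: tx -0.0030 ty 0.0235
0.300: tx -0.0042 ty 0.0281
0.350: tx -0.0058 ty 0.0326
0.400: tx -0.0075 ty 0.0370
0.450: tx -0.0095 ty 0.0413
0.500: tx -0.0116 ty 0.0455
0.550: tx -0.0140 ty 0.0497
0.600: tx -0.0166 ty 0.0536
0.650: tx -0.0194 ty 0.0575
0.700: tx -0.0223 ty 0.0612
0.750: tx -0.0255 ty 0.0648
0.800: tx -0.0288 ty 0.0681
0.850: tx -0.0323 ty 0.0714
0.900: tx -0.0359 ty 0.0744
0.950: tx -0.0397 ty 0.0773
1.000: tx -0.0437 ty 0.0799
1.050: tx -0.0477 ty 0.0824
1.100: tx -0.0519 ty 0.0847
```

Request:
carry_out([
  {"tx": 0, "ty": 0.0095, "tz": 0.001, "rx": 0, "ry": 0, "rz": 0.1, "jaw": 0},
  {"tx": -0.001, "ty": 0.0142, "tz": 0.001, "rx": 0, "ry": 0, "rz": 0.15, "jaw": 0},
  {"tx": -0.0015, "ty": 0.017, "tz": 0.001, "rx": 0, "ry": 0, "rz": 0.18, "jaw": 0},
], grip_force=30)

```text
time: 3.48
position: [0.4693, 0.1801, 0.111]
tool_rot: [-0.664, -3.069, 0.004]
ft_force: [-4.6, -3.8, 7.3]
grip_width: 0.268
```

```bash
python3 -c "
from h import *
st()"
```

```text
t 3.48 swing 0.136 r 95.8 toolyaw 0.144 z 111.0 Ftan -5.3 Frad 2.6 Fz 7.3 grip 23.3 tau [-0.84  1.02  0.26]
```

```bash
python3 - <<'E'
from h import *
import cv2
im=get_image("side");a=cv2.imread("pics/side0.png");k=dict(fx=6,fy=6,interpolation=cv2.INTER_CUBIC)
b=im[205:270,258:320,::-1];a=a[205:270,258:320]
cv2.imwrite("pics/s3.png",np.hstack([cv2.resize(a,None,**k),cv2.resize(b,None,**k)]));st()
E
```

```text
t 3.52 swing 0.139 r 95.8 toolyaw 0.145 z 111.0 Ftan -3.2 Frad 2.8 Fz 6.7 grip 23.1 tau [-0.5   0.79  0.26]
```

View pics/s3.png

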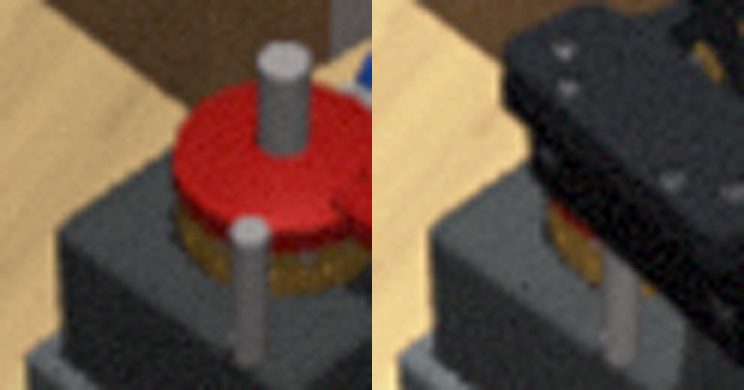

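Request:
carry_out([
  {"tx": -0.0004, "ty": 0.0075, "tz": 0.001, "rx": 0, "ry": 0, "rz": 0.08, "jaw": 0},
  {"tx": -0.0015, "ty": 0.0155, "tz": 0.001, "rx": 0, "ry": 0, "rz": 0.16, "jaw": 0},
], grip_force=30)

```text
time: 3.78
position: [0.4765, 0.1942, 0.1106]
tool_rot: [-0.909, -3.004, 0.003]
ft_force: [-7.9, -2.7, 10.3]
grip_width: 0.269
```

```bash
python3 -c "
from h import *
st()"
```

```text
t 3.77 swing 0.301 r 96.3 toolyaw 0.306 z 110.6 Ftan -6.6 Frad 5.1 Fz 10.3 grip 23.4 tau [-0.62  1.48  0.24]
```

Request:
carry_out([
  {"tx": 0.0006, "ty": 0.0095, "tz": -0.001, "rx": 0, "ry": 0, "rz": 0.1, "jaw": 0},
  {"tx": -0.0008, "ty": 0.0189, "tz": -0.0015, "rx": 0, "ry": 0, "rz": 0.2, "jaw": 0},
  {"tx": -0.0032, "ty": 0.0281, "tz": -0.0015, "rx": 0, "ry": 0, "rz": 0.3, "jaw": 0},
], grip_force=30)

```text
time: 4.15
position: [0.4949, 0.2153, 0.1111]
tool_rot: [-1.349, -2.835, 0.005]
ft_force: [-4.5, -2.9, 5.3]
grip_width: 0.266
```

```bash
python3 - <<'E'
from h import *
import cv2
st()
im=get_image("top");cv2.imwrite("pics/t4.png",cv2.resize(im[180:300,235:395,::-1],None,fx=4,fy=4,interpolation=cv2.INTER_CUBIC))
im=get_image("side");cv2.imwrite("pics/s4.png",cv2.resize(im[120:310,220:470,::-1],None,fx=3,fy=3,interpolation=cv2.INTER_CUBIC))
st()
E
```

```text
t 4.15 swing 0.592 r 96.6 toolyaw 0.606 z 111.1 Ftan -5.3 Frad 0.7 Fz 5.3 grip 23.1 tau [-0.58  0.85  0.35]
t 4.25 swing 0.602 r 96.6 toolyaw 0.603 z 111.1 Ftan -5.0 Frad 1.1 Fz 5.5 grip 22.9 tau [-0.36  0.75  0.15]
```

View pics/t4.png

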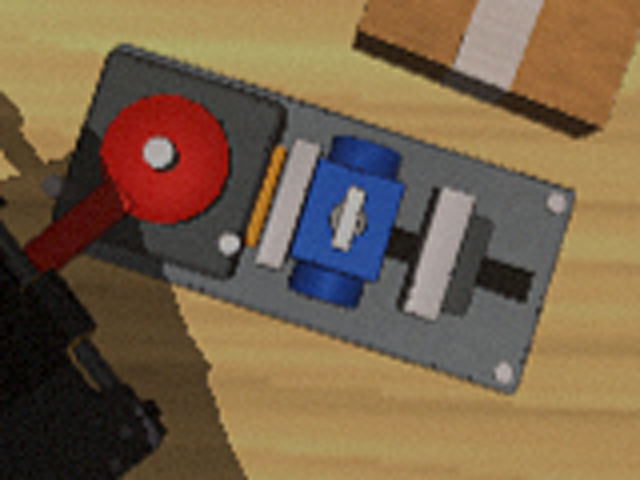

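View pics/s4.png

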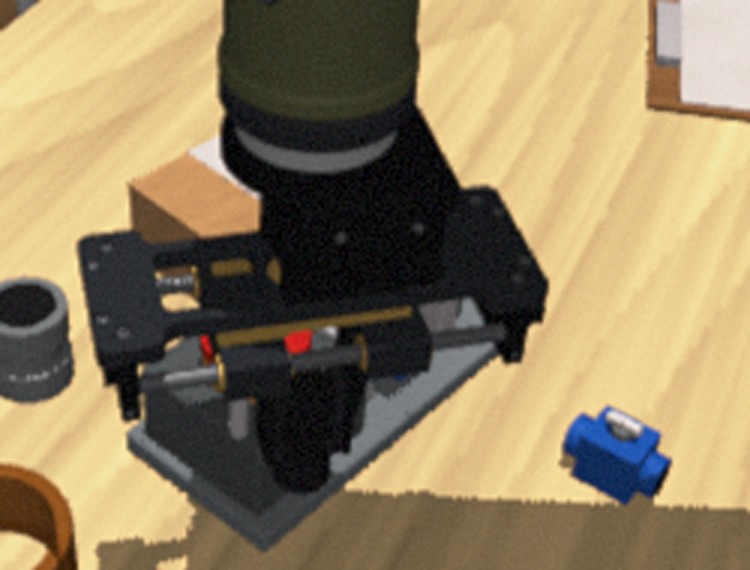

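```bash
cat >>h.py <<'E'
c_,n_=np.cos(YAW),np.sin(YAW)
C2=C+np.array([c_*-.0005-n_*.0025,n_*-.0005+c_*.0025])
def plan(ds,dr=0,CC=C2):
    s=ctrl.get_state();R=Ro.from_rotvec(s["tool_rot"]).as_matrix()
    v=(R.T@np.array([*(CC-s["position"][:2]),0]))[:2]
    print("v",v.round(4))
    for d in ds:
        M=np.array([[np.cos(d),-np.sin(d)],[np.sin(d),np.cos(d)]])
        sh=v-M@v; print(f"d {d:.2f} tx {sh[0]:.4f} ty {sh[1]:.4f}")
E
python3 -c "
from h import *
st();plan([-.05,-.07,-.2,-.4,-.6,-.8,-1,-1.1])"
```

```text
t 4.25 swing 0.602 r 96.6 toolyaw 0.603 z 111.1 Ftan -5.0 Frad 1.1 Fz 5.5 grip 22.9 tau [-0.36  0.75  0.15]
v [-0.0948  0.0019]
d -0.05 tx -0.0002 ty -0.0047
d -0.07 tx -0.0004 ty -0.0066
d -0.20 tx -0.0023 ty -0.0188
d -0.40 tx -0.0082 ty -0.0368
d -0.60 tx -0.0176 ty -0.0532
d -0.80 tx -0.0301 ty -0.0674
d -1.00 tx -0.0452 ty -0.0789
d -1.10 tx -0.0535 ty -0.0834
```

Request:
carry_out([
  {"tx": -0.0002, "ty": -0.0047, "tz": 0.001, "rx": 0, "ry": 0, "rz": -0.05, "jaw": 0},
  {"tx": -0.0003, "ty": -0.0055, "tz": -0.005, "rx": 0, "ry": 0, "rz": -0.06, "jaw": 0},
  {"tx": -0.0003, "ty": -0.0055, "tz": -0.011, "rx": 0, "ry": 0, "rz": -0.06, "jaw": 0},
  {"tx": -0.0003, "ty": -0.0055, "tz": -0.0115, "rx": 0, "ry": 0, "rz": -0.06, "jaw": 0},
], grip_force=50)

```text
time: 4.75
position: [0.4922, 0.2121, 0.1225]
tool_rot: [1.261, 2.877, -0.0]
ft_force: [1.9, -0.4, -5.8]
grip_width: 0.255
```

```bash
python3 - <<'E'
from h import *
import cv2
st()
im=get_image("top");cv2.imwrite("pics/t5.png",cv2.resize(im[180:300,235:395,::-1],None,fx=4,fy=4,interpolation=cv2.INTER_CUBIC))
plan([-.2,-.4,-.6,-.8,-1,-1.04])
E
```

```text
t 4.75 swing 0.549 r 96.0 toolyaw 0.544 z 122.5 Ftan 1.1 Frad -1.5 Fz -5.8 grip 22.2 tau [-0.14 -0.37  0.06]
v [-0.0943  0.0014]
d -0.20 tx -0.0022 ty -0.0187
d -0.40 tx -0.0080 ty -0.0366
d -0.60 tx -0.0173 ty -0.0530
d -0.80 tx -0.0296 ty -0.0672
d -1.00 tx -0.0445 ty -0.0787
d -1.04 tx -0.0478 ty -0.0806
```

View pics/t5.png

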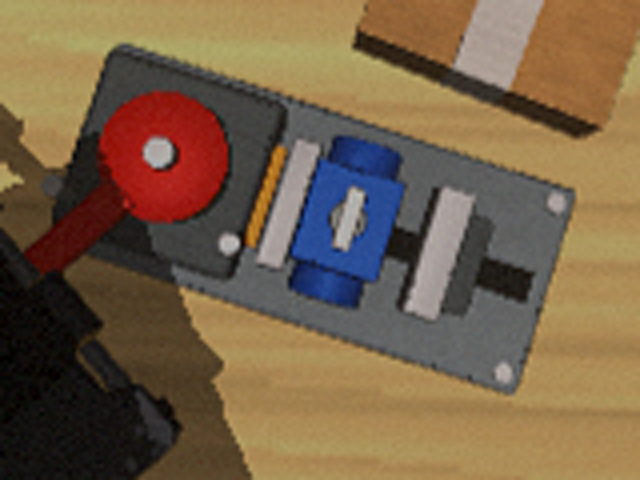

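The lever is lifted: Fz of -5.8 N matches the spring. I swing back two teeth.

Request:
carry_out([
  {"tx": -0.0022, "ty": -0.0187, "tz": 0, "rx": 0, "ry": 0, "rz": -0.2, "jaw": 0},
  {"tx": -0.004, "ty": -0.025, "tz": 0, "rx": 0, "ry": 0, "rz": -0.27, "jaw": 0},
  {"tx": -0.008, "ty": -0.0366, "tz": 0, "rx": 0, "ry": 0, "rz": -0.4, "jaw": 0},
  {"tx": -0.0173, "ty": -0.053, "tz": 0, "rx": 0, "ry": 0, "rz": -0.6, "jaw": 0},
  {"tx": -0.023, "ty": -0.06, "tz": 0, "rx": 0, "ry": 0, "rz": -0.69, "jaw": 0},
  {"tx": -0.0296, "ty": -0.0672, "tz": 0, "rx": 0, "ry": 0, "rz": -0.8, "jaw": 0},
  {"tx": -0.0445, "ty": -0.0787, "tz": 0, "rx": 0, "ry": 0, "rz": -1.0, "jaw": 0},
  {"tx": -0.0478, "ty": -0.0806, "tz": 0, "rx": 0, "ry": 0, "rz": -1.04, "jaw": 0},
  {"tx": -0.0478, "ty": -0.0806, "tz": 0, "rx": 0, "ry": 0, "rz": -1.04, "jaw": 0},
], grip_force=50)

```text
time: 5.92
position: [0.4645, 0.1218, 0.122]
tool_rot: [0.333, -3.122, 0.001]
ft_force: [-0.1, -1.3, -5.3]
grip_width: 0.258
```

```bash
python3 - <<'E'
from h import *
st()
E
```

```text
t 5.92 swing -0.489 r 94.4 toolyaw -0.494 z 122.0 Ftan -1.3 Frad 0.4 Fz -5.3 grip 22.5 tau [-0.2   0.01 -0.1 ]
```

Request:
carry_out([
  {"tx": 0, "ty": 0, "tz": 0.006, "rx": 0, "ry": 0, "rz": 0, "jaw": 0},
  {"tx": 0, "ty": 0, "tz": 0.0105, "rx": 0, "ry": 0, "rz": 0, "jaw": 0},
  {"tx": 0, "ty": 0, "tz": 0.0105, "rx": 0, "ry": 0, "rz": 0, "jaw": 0},
], grip_force=30)

```text
time: 6.3
position: [0.4644, 0.1218, 0.1118]
tool_rot: [0.335, -3.121, 0.002]
ft_force: [-4.4, -4.7, 0.3]
grip_width: 0.264
```

```bash
python3 - <<'E'
from h import *
st();plan([.1,.2,.3,.4,.5,.6,.8,1,1.1])
E
```

```text
t 6.30 swing -0.489 r 94.5 toolyaw -0.496 z 111.8 Ftan -3.7 Frad 5.3 Fz 0.3 grip 23.0 tau [-0.82  0.85 -0.11]
v [-0.0952  0.0018]
d 0.10 tx -0.0003 ty 0.0095
d 0.20 tx -0.0016 ty 0.0190
d 0.30 tx -0.0037 ty 0.0282
d 0.40 tx -0.0068 ty 0.0372
d 0.50 tx -0.0108 ty 0.0459
d 0.60 tx -0.0156 ty 0.0541
d 0.80 tx -0.0276 ty 0.0689
d 1.00 tx -0.0423 ty 0.0809
d 1.10 tx -0.0505 ty 0.0858
```

Request:
carry_out([
  {"tx": 0.0, "ty": 0.0095, "tz": 0.0005, "rx": 0, "ry": 0, "rz": 0.1, "jaw": 0},
  {"tx": -0.0013, "ty": 0.019, "tz": 0.0005, "rx": 0, "ry": 0, "rz": 0.2, "jaw": 0},
  {"tx": -0.0034, "ty": 0.0282, "tz": 0.0005, "rx": 0, "ry": 0, "rz": 0.3, "jaw": 0},
  {"tx": -0.0065, "ty": 0.0372, "tz": 0.0005, "rx": 0, "ry": 0, "rz": 0.4, "jaw": 0},
  {"tx": -0.0105, "ty": 0.0459, "tz": 0.0005, "rx": 0, "ry": 0, "rz": 0.5, "jaw": 0},
], grip_force=30)

```text
time: 6.92
position: [0.4655, 0.1681, 0.1115]
tool_rot: [-0.453, -3.108, 0.005]
ft_force: [-1.6, -7.7, 0.3]
grip_width: 0.266
```

```bash
python3 - <<'E'
from h import *
import cv2
st()
im=get_image("top");cv2.imwrite("pics/t6.png",cv2.resize(im[180:300,235:395,::-1],None,fx=4,fy=4,interpolation=cv2.INTER_CUBIC))
st();plan([.1,.2,.3,.4,.5,.6])
E
```

```text
t 6.92 swing 0.004 r 95.3 toolyaw 0.007 z 111.5 Ftan -7.8 Frad -0.6 Fz 0.3 grip 23.1 tau [-1.32  0.35  0.17]
t 6.97 swing 0.020 r 95.3 toolyaw 0.009 z 111.6 Ftan -6.6 Frad 0.9 Fz 0.2 grip 23.1 tau [-1.42  0.39 -0.04]
v [-0.0947  0.0015]
d 0.10 tx -0.0003 ty 0.0095
d 0.20 tx -0.0016 ty 0.0189
d 0.30 tx -0.0038 ty 0.0281
d 0.40 tx -0.0069 ty 0.0370
d 0.50 tx -0.0109 ty 0.0456
d 0.60 tx -0.0157 ty 0.0538
```

View pics/t6.png

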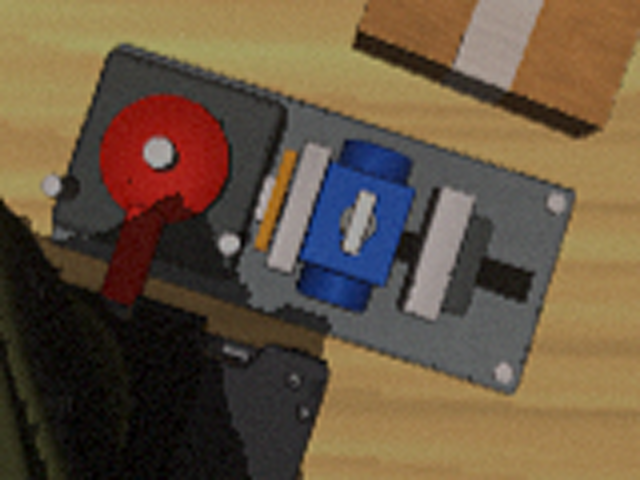

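Request:
carry_out([
  {"tx": -0.0003, "ty": 0.0095, "tz": 0, "rx": 0, "ry": 0, "rz": 0.1, "jaw": 0},
  {"tx": -0.0016, "ty": 0.0189, "tz": 0, "rx": 0, "ry": 0, "rz": 0.2, "jaw": 0},
  {"tx": -0.0038, "ty": 0.0281, "tz": 0, "rx": 0, "ry": 0, "rz": 0.3, "jaw": 0},
  {"tx": -0.0069, "ty": 0.037, "tz": 0, "rx": 0, "ry": 0, "rz": 0.4, "jaw": 0},
], grip_force=30)

```text
time: 7.48
position: [0.4825, 0.202, 0.1114]
tool_rot: [-1.06, -2.957, 0.005]
ft_force: [-3.5, -6.3, 0.5]
grip_width: 0.263
```

```bash
python3 - <<'E'
from h import *
st();plan([.1,.2,.22])
E
```

```text
t 7.47 swing 0.403 r 96.1 toolyaw 0.406 z 111.4 Ftan -7.1 Frad -1.3 Fz 0.5 grip 22.8 tau [-1.26  0.5   0.23]
v [-0.0946  0.0024]
d 0.10 tx -0.0002 ty 0.0095
d 0.20 tx -0.0014 ty 0.0188
d 0.22 tx -0.0018 ty 0.0207
```

Request:
carry_out([
  {"tx": 0.0, "ty": 0.0095, "tz": 0, "rx": 0, "ry": 0, "rz": 0.1, "jaw": 0},
  {"tx": -0.0014, "ty": 0.0188, "tz": 0, "rx": 0, "ry": 0, "rz": 0.2, "jaw": 0},
  {"tx": -0.0018, "ty": 0.0207, "tz": 0, "rx": 0, "ry": 0, "rz": 0.22, "jaw": 0},
], grip_force=30)

```text
time: 7.85
position: [0.4971, 0.217, 0.1113]
tool_rot: [-1.375, -2.825, 0.005]
ft_force: [-3.7, -6.3, 1.8]
grip_width: 0.264
```

```bash
python3 - <<'E'
from h import *
import cv2
st()
im=get_image("top");cv2.imwrite("pics/t7.png",cv2.resize(im[180:300,235:395,::-1],None,fx=4,fy=4,interpolation=cv2.INTER_CUBIC))
st();plan([-.06,-.08])
E
```

```text
t 7.85 swing 0.621 r 96.6 toolyaw 0.624 z 111.3 Ftan -6.8 Frad -2.6 Fz 1.8 grip 23.0 tau [-1.19  0.66  0.25]
t 7.90 swing 0.622 r 96.5 toolyaw 0.624 z 111.3 Ftan -4.3 Frad -2.4 Fz -0.1 grip 23.1 tau [-1.14  0.5   0.24]
v [-0.0947  0.0019]
d -0.06 tx -0.0003 ty -0.0057
d -0.08 tx -0.0005 ty -0.0076
```

View pics/t7.png

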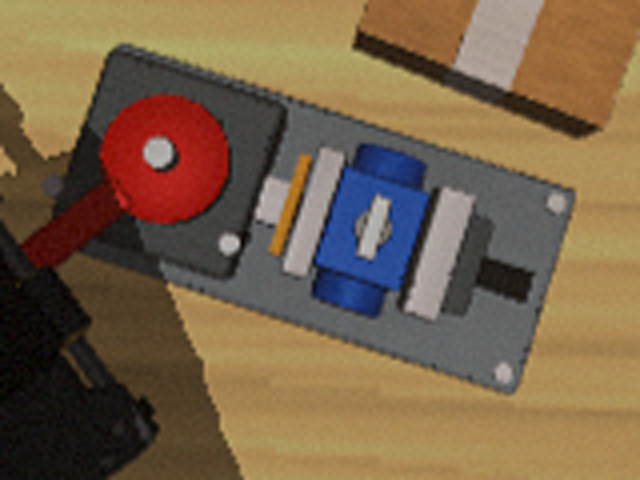

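The valve is almost at the anvil, with a gap of about 2–3 mm. One more ratchet.

Request:
carry_out([
  {"tx": -0.0002, "ty": -0.0047, "tz": 0, "rx": 0, "ry": 0, "rz": -0.05, "jaw": 0},
  {"tx": -0.0003, "ty": -0.0057, "tz": -0.005, "rx": 0, "ry": 0, "rz": -0.06, "jaw": 0},
  {"tx": -0.0003, "ty": -0.0057, "tz": -0.011, "rx": 0, "ry": 0, "rz": -0.06, "jaw": 0},
  {"tx": -0.0003, "ty": -0.0057, "tz": -0.011, "rx": 0, "ry": 0, "rz": -0.06, "jaw": 0},
], grip_force=50)

```text
time: 8.4
position: [0.494, 0.2141, 0.1232]
tool_rot: [1.29, 2.863, 0.001]
ft_force: [4.1, -3.4, -5.8]
grip_width: 0.256
```

```bash
python3 - <<'E'
from h import *
st();plan([-.2,-.4,-.6,-.8,-1,-1.04])
E
```

```text
t 8.40 swing 0.577 r 96.3 toolyaw 0.564 z 123.2 Ftan 0.9 Frad -5.3 Fz -5.8 grip 22.3 tau [-0.81 -0.72  0.03]
v [-0.0945  0.0007]
d -0.20 tx -0.0020 ty -0.0188
d -0.40 tx -0.0077 ty -0.0368
d -0.60 tx -0.0169 ty -0.0533
d -0.80 tx -0.0292 ty -0.0676
d -1.00 tx -0.0440 ty -0.0792
d -1.04 tx -0.0473 ty -0.0812
```

Request:
carry_out([
  {"tx": -0.0025, "ty": -0.0187, "tz": 0, "rx": 0, "ry": 0, "rz": -0.2, "jaw": 0},
  {"tx": -0.0045, "ty": -0.025, "tz": 0, "rx": 0, "ry": 0, "rz": -0.27, "jaw": 0},
  {"tx": -0.0087, "ty": -0.0367, "tz": 0, "rx": 0, "ry": 0, "rz": -0.4, "jaw": 0},
  {"tx": -0.018, "ty": -0.053, "tz": 0, "rx": 0, "ry": 0, "rz": -0.6, "jaw": 0},
  {"tx": -0.0235, "ty": -0.06, "tz": 0, "rx": 0, "ry": 0, "rz": -0.69, "jaw": 0},
  {"tx": -0.0302, "ty": -0.0674, "tz": 0, "rx": 0, "ry": 0, "rz": -0.8, "jaw": 0},
  {"tx": -0.045, "ty": -0.079, "tz": 0, "rx": 0, "ry": 0, "rz": -1.0, "jaw": 0},
  {"tx": -0.0483, "ty": -0.081, "tz": 0, "rx": 0, "ry": 0, "rz": -1.04, "jaw": 0},
  {"tx": -0.0483, "ty": -0.081, "tz": 0, "rx": 0, "ry": 0, "rz": -1.04, "jaw": 0},
], grip_force=50)

```text
time: 9.52
position: [0.464, 0.1246, 0.1225]
tool_rot: [0.302, -3.126, -0.001]
ft_force: [0.8, -2.5, -6.0]
grip_width: 0.257
```

```bash
python3 - <<'E'
from h import *
st()
E
```

```text
t 9.53 swing -0.459 r 94.4 toolyaw -0.475 z 122.5 Ftan -2.6 Frad -0.4 Fz -6.0 grip 22.3 tau [-0.47 -0.13 -0.21]
```

Request:
carry_out([
  {"tx": 0, "ty": -0.0015, "tz": 0.004, "rx": 0, "ry": 0, "rz": 0, "jaw": 0},
  {"tx": 0, "ty": -0.0015, "tz": 0.011, "rx": 0, "ry": 0, "rz": 0, "jaw": 0},
  {"tx": 0, "ty": -0.0015, "tz": 0.011, "rx": 0, "ry": 0, "rz": 0, "jaw": 0},
], grip_force=30)

```text
time: 9.9
position: [0.464, 0.1232, 0.1116]
tool_rot: [0.305, -3.125, 0.0]
ft_force: [-3.6, -2.5, 2.0]
grip_width: 0.263
```

```bash
python3 - <<'E'
from h import *
st();plan([.1,.2,.3,.4])
E
```

```text
t 9.90 swing -0.474 r 94.6 toolyaw -0.477 z 111.6 Ftan -1.7 Frad 4.0 Fz 2.0 grip 22.9 tau [-0.53  0.8   0.03]
v [-0.0953  0.0022]
d 0.10 tx -0.0003 ty 0.0095
d 0.20 tx -0.0015 ty 0.0190
d 0.30 tx -0.0036 ty 0.0283
d 0.40 tx -0.0067 ty 0.0373
```

Request:
carry_out([
  {"tx": 0.0, "ty": 0.0075, "tz": 0, "rx": 0, "ry": 0, "rz": 0.08, "jaw": 0},
  {"tx": -0.0005, "ty": 0.0142, "tz": 0, "rx": 0, "ry": 0, "rz": 0.15, "jaw": 0},
  {"tx": -0.0005, "ty": 0.0142, "tz": 0, "rx": 0, "ry": 0, "rz": 0.15, "jaw": 0},
  {"tx": -0.0005, "ty": 0.0142, "tz": 0, "rx": 0, "ry": 0, "rz": 0.15, "jaw": 0},
], grip_force=30)

```text
time: 10.4
position: [0.4623, 0.1363, 0.1116]
tool_rot: [0.072, -3.14, 0.002]
ft_force: [-1.5, -4.0, 0.7]
grip_width: 0.265
```

```bash
cat >>h.py <<'E'
def eff():
    s=ctrl.get_state();p=s["position"];d=p[:2]-C2;f=s["ft_force"]
    m=(d[0]*f[1]-d[1]*f[0]+s["torque"][2]);print("handle-equivalent N",(m/.095).round(2),"ftan only",((d[0]*f[1]-d[1]*f[0])/.095).round(2))
E
python3 - <<'E'
from h import *
import cv2
st();eff()
im=get_image("top");cv2.imwrite("pics/t8.png",cv2.resize(im[180:300,235:395,::-1],None,fx=4,fy=4,interpolation=cv2.INTER_CUBIC))
eff();plan([.05,.1])
E
```

```text
t 10.40 swing -0.333 r 94.8 toolyaw -0.328 z 111.6 Ftan -3.9 Frad 1.7 Fz 0.7 grip 23.1 tau [-0.89  0.42  0.21]
handle-equivalent N 6.13 ftan only 3.87
handle-equivalent N 6.64 ftan only 4.43
v [-0.0951  0.003 ]
d 0.05 tx 0.0000 ty 0.0048
d 0.10 tx -0.0002 ty 0.0095
```

View pics/t8.png

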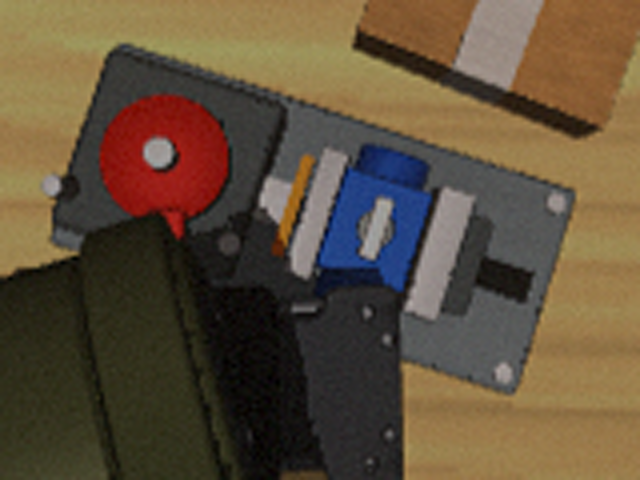

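Request:
carry_out([
  {"tx": 0.0, "ty": 0.0048, "tz": 0, "rx": 0, "ry": 0, "rz": 0.05, "jaw": 0},
  {"tx": -0.0002, "ty": 0.0095, "tz": 0, "rx": 0, "ry": 0, "rz": 0.1, "jaw": 0},
  {"tx": -0.0002, "ty": 0.0095, "tz": 0, "rx": 0, "ry": 0, "rz": 0.1, "jaw": 0},
  {"tx": -0.0002, "ty": 0.0095, "tz": 0, "rx": 0, "ry": 0, "rz": 0.1, "jaw": 0},
], grip_force=30)

```text
time: 10.95
position: [0.4621, 0.1458, 0.1116]
tool_rot: [-0.085, -3.14, 0.002]
ft_force: [-1.6, -4.4, 0.1]
grip_width: 0.268
```

```bash
python3 - <<'E'
from h import *
st();eff();plan([.05,.1])
E
```

```text
t 10.95 swing -0.234 r 94.9 toolyaw -0.228 z 111.6 Ftan -4.5 Frad 1.4 Fz 0.1 grip 23.3 tau [-0.93  0.44  0.23]
handle-equivalent N 6.92 ftan only 4.47
v [-0.095   0.0031]
d 0.05 tx 0.0000 ty 0.0048
d 0.10 tx -0.0002 ty 0.0095
```

Request:
carry_out([
  {"tx": 0.0, "ty": 0.003, "tz": 0, "rx": 0, "ry": 0, "rz": 0.03, "jaw": 0},
  {"tx": 0.0, "ty": 0.0057, "tz": 0, "rx": 0, "ry": 0, "rz": 0.06, "jaw": 0},
  {"tx": 0.0, "ty": 0.0057, "tz": 0, "rx": 0, "ry": 0, "rz": 0.06, "jaw": 0},
  {"tx": 0.0, "ty": 0.0057, "tz": 0, "rx": 0, "ry": 0, "rz": 0.06, "jaw": 0},
], grip_force=30)

```text
time: 11.45
position: [0.4625, 0.1515, 0.1116]
tool_rot: [-0.179, -3.136, 0.002]
ft_force: [-1.1, -4.2, 0.2]
grip_width: 0.268
```

```bash
python3 - <<'E'
from h import *
import cv2
st();eff();im=get_image("top");cv2.imwrite("pics/t9.png",cv2.resize(im[180:300,235:395,::-1],None,fx=4,fy=4,interpolation=cv2.INTER_CUBIC))
eff()
E
```

```text
t 11.45 swing -0.174 r 95.0 toolyaw -0.168 z 111.6 Ftan -4.3 Frad 0.7 Fz 0.2 grip 23.3 tau [-0.93  0.33  0.23]
handle-equivalent N 6.66 ftan only 4.23
handle-equivalent N 9.04 ftan only 6.12
```

View pics/t9.png

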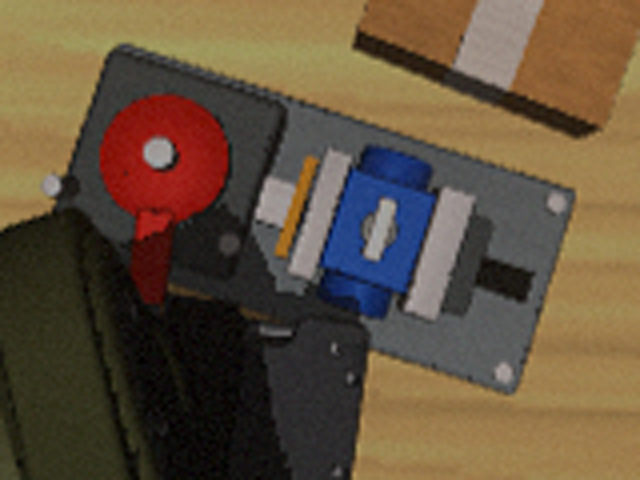

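```bash
cat >>h.py <<'E'
def avg(n=6):
    L=[]
    for i in range(n):
        get_image("top");s=ctrl.get_state();d=s["position"][:2]-C2;f=s["ft_force"]
        a=(d[0]*f[1]-d[1]*f[0])/.095;L.append((a,a+s["torque"][2]/.095))
    L=np.array(L);print("ftan",L[:,0].round(1),"mean",L[:,0].mean().round(2),"eq",L[:,1].mean().round(2),"sd",L[:,1].std().round(2))
E
python3 - <<'E'
from h import *
avg(6);st();plan([.04,.06])
E
```

```text
ftan [5.3 4.8 5.2 4.7 5.3 5.2] mean 5.11 eq 7.85 sd 0.2
t 11.80 swing -0.174 r 95.0 toolyaw -0.168 z 111.6 Ftan -5.2 Frad 1.2 Fz 0.3 grip 23.0 tau [-0.88  0.41  0.26]
v [-0.0949  0.0032]
d 0.04 tx 0.0001 ty 0.0038
d 0.06 tx 0.0000 ty 0.0057
```

Request:
carry_out([
  {"tx": 0.0, "ty": 0.003, "tz": 0, "rx": 0, "ry": 0, "rz": 0.03, "jaw": 0},
  {"tx": 0.0, "ty": 0.0057, "tz": 0, "rx": 0, "ry": 0, "rz": 0.06, "jaw": 0},
  {"tx": 0.0, "ty": 0.0057, "tz": 0, "rx": 0, "ry": 0, "rz": 0.06, "jaw": 0},
], grip_force=30)

```text
time: 12.18
position: [0.4632, 0.1572, 0.1115]
tool_rot: [-0.273, -3.129, 0.002]
ft_force: [-1.2, -4.4, 0.6]
grip_width: 0.268
```

```bash
python3 - <<'E'
from h import *
eff();avg(6);st()
E
```

```text
handle-equivalent N 7.19 ftan only 4.52
ftan [6.4 5.1 4.7 5.4 5.1 5.3] mean 5.33 eq 8.15 sd 0.74
t 12.47 swing -0.114 r 95.1 toolyaw -0.108 z 111.5 Ftan -5.3 Frad 0.1 Fz 0.6 grip 23.0 tau [-0.91  0.36  0.22]
```

Request:
carry_out([
  {"tx": 0.0, "ty": 0.003, "tz": 0, "rx": 0, "ry": 0, "rz": 0.03, "jaw": 0},
  {"tx": 0.0, "ty": 0.0057, "tz": 0, "rx": 0, "ry": 0, "rz": 0.06, "jaw": 0},
  {"tx": 0.0, "ty": 0.0057, "tz": 0, "rx": 0, "ry": 0, "rz": 0.06, "jaw": 0},
], grip_force=30)

```text
time: 12.85
position: [0.4641, 0.1625, 0.1115]
tool_rot: [-0.367, -3.12, 0.003]
ft_force: [-1.2, -5.8, 0.1]
grip_width: 0.264
```

```bash
python3 - <<'E'
from h import *
import cv2
eff();avg(6);st()
im=get_image("top");cv2.imwrite("pics/t10.png",cv2.resize(im[205:265,305:365,::-1],None,fx=10,fy=10,interpolation=cv2.INTER_CUBIC))
E
```

```text
handle-equivalent N 9.7 ftan only 5.93
ftan [5.1 5.1 5.6 6.2 5.4 5.2] mean 5.43 eq 8.87 sd 0.46
t 13.15 swing -0.056 r 95.2 toolyaw -0.048 z 111.5 Ftan -5.2 Frad 0.5 Fz 0.3 grip 23.1 tau [-1.07  0.4   0.33]
```

View pics/t10.png

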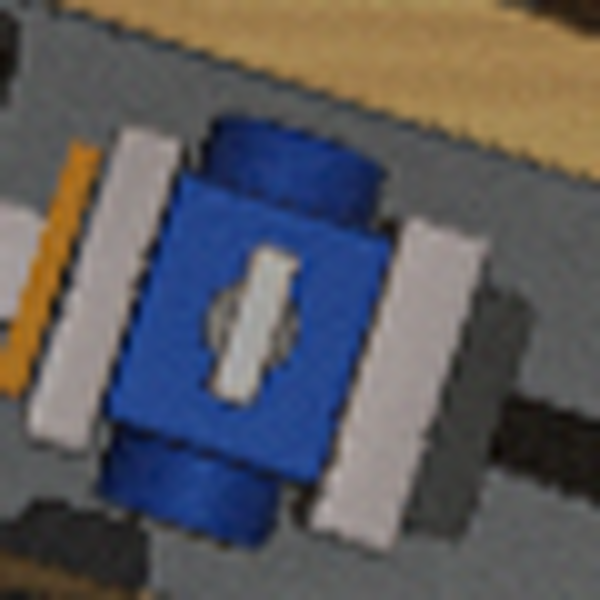

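Request:
carry_out([
  {"tx": 0.0, "ty": 0.003, "tz": 0, "rx": 0, "ry": 0, "rz": 0.03, "jaw": 0},
  {"tx": 0.0, "ty": 0.0057, "tz": 0, "rx": 0, "ry": 0, "rz": 0.06, "jaw": 0},
  {"tx": 0.0, "ty": 0.0057, "tz": 0, "rx": 0, "ry": 0, "rz": 0.06, "jaw": 0},
], grip_force=30)

```text
time: 13.58
position: [0.4654, 0.1678, 0.1115]
tool_rot: [-0.46, -3.107, 0.004]
ft_force: [-2.0, -5.7, 0.0]
grip_width: 0.264
```

```bash
python3 - <<'E'
from h import *
import cv2
eff();avg(6);st()
im=get_image("top");cv2.imwrite("pics/t11.png",cv2.resize(im[205:265,305:365,::-1],None,fx=10,fy=10,interpolation=cv2.INTER_CUBIC))
E
```

```text
handle-equivalent N 10.52 ftan only 6.02
ftan [6.3 7.  7.1 5.6 6.8 6.5] mean 6.56 eq 10.54 sd 0.49
t 13.88 swing -0.000 r 95.2 toolyaw 0.012 z 111.5 Ftan -6.5 Frad 0.2 Fz -0.3 grip 23.1 tau [-1.26  0.44  0.35]
```

View pics/t11.png

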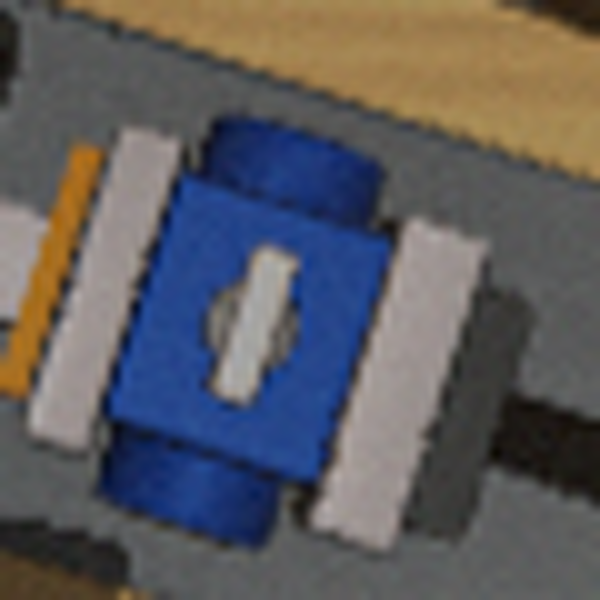

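```bash
python3 - <<'E'
from h import *
import cv2
T=camera_info("top")
def f2w(X):
    return np.array([C2[0]+c_*X[0]-n_*X[1],C2[1]+n_*X[0]+c_*X[1],X[2]])
def proj2(y): return proj(T,f2w((0,y,.075)))
u=(proj2(-.11)-proj2(-.10))/10; print("px per mm -y",u)
def up(n):
    a=cv2.imread(f"pics/{n}.png",0).astype(np.float32)
    if n in("t10","t11"): return a
    return cv2.resize(a,None,fx=2.5,fy=2.5,interpolation=cv2.INTER_CUBIC)[250:850,700:1300]
ref=up("t11")
# patches: valve top tee & upper body ; jaw upper part; orange
for nm,(r0,r1,c0,c1) in {"valve":(120,400,195,380),"tee":(235,415,200,310),"jaw":(115,330,95,190),"anvil(ctl)":(210,400,385,500)}.items():
    tp=ref[r0:r1,c0:c1]
    for n in ("t6","t7","t8","t9","t10"):
        m=cv2.matchTemplate(up(n),tp,cv2.TM_CCOEFF_NORMED);_,v,_,l=cv2.minMaxLoc(m)
        d=np.array([l[0]-c0,l[1]-r0])/10
        print(nm,n,d,"mm short",(-(d@u)/(u@u)).round(2),round(v,2))
E
```

```text
px per mm -y [0.50545406 0.16256855]
valve t6 [-5.7 -2. ] mm short 11.37 0.83
valve t7 [-1.8 -0.5] mm short 3.52 0.87
valve t8 [-0.9 -0.4] mm short 1.84 0.93
valve t9 [-0.2 -0.1] mm short 0.42 0.98
valve t10 [0. 0.] mm short -0.0 1.0
tee t6 [-5.7 -1.9] mm short 11.32 0.96
tee t7 [-1.9 -0.7] mm short 3.81 0.98
tee t8 [-1.2 -0.4] mm short 2.38 0.98
tee t9 [-0.3 -0.1] mm short 0.6 0.97
tee t10 [0. 0.] mm short -0.0 1.0
jaw t6 [-5.7 -1.4] mm short 11.03 0.97
jaw t7 [-1.9 -0.6] mm short 3.75 0.98
jaw t8 [-1.1 -0.8] mm short 2.43 0.99
jaw t9 [-0.1 -0.7] mm short 0.58 0.98
jaw t10 [ 0.  -0.1] mm short 0.06 1.0
anvil(ctl) t6 [0. 0.] mm short -0.0 1.0
anvil(ctl) t7 [0. 0.] mm short -0.0 1.0
anvil(ctl) t8 [0. 0.] mm short -0.0 1.0
anvil(ctl) t9 [0. 0.] mm short -0.0 1.0
anvil(ctl) t10 [0. 0.] mm short -0.0 1.0
```

Image tracking puts contact at a swing of about -0.12, and the force rise agrees, so clamping is now about 30 N. About +0.055 rad more should give roughly 42 N.

Request:
carry_out([
  {"tx": 0.0, "ty": 0.003, "tz": 0, "rx": 0, "ry": 0, "rz": 0.03, "jaw": 0},
  {"tx": -0.0001, "ty": 0.0055, "tz": 0, "rx": 0, "ry": 0, "rz": 0.057, "jaw": 0},
  {"tx": -0.0001, "ty": 0.0055, "tz": 0, "rx": 0, "ry": 0, "rz": 0.057, "jaw": 0},
], grip_force=30)

```text
time: 14.3
position: [0.4669, 0.1727, 0.1114]
tool_rot: [-0.549, -3.092, 0.005]
ft_force: [-3.8, -6.7, 1.5]
grip_width: 0.264
```

```bash
python3 - <<'E'
from h import *
eff();avg(8);st()
E
```

```text
handle-equivalent N 11.52 ftan only 7.55
ftan [5.9 7.4 6.7 7.5 6.6 6.9 6.9 7.1] mean 6.87 eq 11.26 sd 0.56
t 14.70 swing 0.054 r 95.4 toolyaw 0.069 z 111.4 Ftan -7.2 Frad 0.7 Fz 1.2 grip 23.1 tau [-1.33  0.55  0.43]
```

Equivalent handle force is 11.3 N, about 4 N over free, and the swing travel gives about 42 N of clamping. I release and withdraw.

Request:
carry_out([
  {"tx": 0, "ty": -0.001, "tz": 0, "rx": 0, "ry": 0, "rz": -0.01, "jaw": 0},
  {"tx": 0, "ty": -0.001, "tz": 0, "rx": 0, "ry": 0, "rz": -0.01, "jaw": 0.6},
  {"tx": 0, "ty": -0.001, "tz": 0, "rx": 0, "ry": 0, "rz": -0.01, "jaw": 1},
  {"tx": 0, "ty": -0.001, "tz": 0, "rx": 0, "ry": 0, "rz": -0.01, "jaw": 1},
  {"tx": 0, "ty": -0.001, "tz": 0, "rx": 0, "ry": 0, "rz": -0.01, "jaw": 1},
  {"tx": 0, "ty": -0.001, "tz": 0, "rx": 0, "ry": 0, "rz": -0.01, "jaw": 1},
  {"tx": 0, "ty": -0.001, "tz": 0, "rx": 0, "ry": 0, "rz": -0.01, "jaw": 1},
])

```text
time: 15.58
position: [0.4669, 0.1736, 0.1117]
tool_rot: [0.535, 3.095, 0.001]
ft_force: [-0.2, 0.6, -0.1]
grip_width: 0.867
```

```bash
python3 - <<'E'
from h import *
st()
E
```

```text
t 15.57 swing 0.064 r 95.6 toolyaw 0.060 z 111.7 Ftan 0.5 Frad 0.4 Fz -0.1 grip 75.5 tau [ 0.02 -0.02 -0.03]
```

Request:
carry_out([
  {"tx": 0, "ty": 0, "tz": -0.05, "rx": 0, "ry": 0, "rz": 0, "jaw": 1},
  {"tx": 0, "ty": 0, "tz": -0.1, "rx": 0, "ry": 0, "rz": 0, "jaw": 1},
  {"tx": 0, "ty": 0, "tz": -0.13, "rx": 0, "ry": 0, "rz": 0, "jaw": 1},
  {"tx": 0, "ty": 0.06, "tz": -0.13, "rx": 0, "ry": 0, "rz": 0, "jaw": 1},
  {"tx": 0, "ty": 0.12, "tz": -0.13, "rx": 0, "ry": 0, "rz": 0, "jaw": 1},
  {"tx": 0, "ty": 0.18, "tz": -0.13, "rx": 0, "ry": 0, "rz": 0, "jaw": 1},
  {"tx": 0, "ty": 0.24, "tz": -0.13, "rx": 0, "ry": 0, "rz": 0, "jaw": 1},
  {"tx": 0, "ty": 0.28, "tz": -0.13, "rx": 0, "ry": 0, "rz": 0, "jaw": 1},
  {"tx": 0, "ty": 0.28, "tz": -0.13, "rx": 0, "ry": 0, "rz": 0, "jaw": 1},
])

```text
time: 16.7
position: [0.5597, 0.4409, 0.2392]
tool_rot: [-0.528, -3.095, 0.001]
ft_force: [-0.1, -0.5, 0.4]
grip_width: 1.003
```

```bash
python3 - <<'E'
from h import *
import cv2
st()
im=get_image("top");cv2.imwrite("pics/t12.png",cv2.resize(im[180:300,235:395,::-1],None,fx=4,fy=4,interpolation=cv2.INTER_CUBIC))
im=get_image("side");cv2.imwrite("pics/s12.png",cv2.resize(im[120:310,220:470,::-1],None,fx=3,fy=3,interpolation=cv2.INTER_CUBIC))
cv2.imwrite("pics/s12c.png",cv2.resize(im[190:275,255:375,::-1],None,fx=6,fy=6,interpolation=cv2.INTER_CUBIC))
E
```

```text
t 16.70 swing 1.298 r 299.7 toolyaw 0.056 z 239.2 Ftan -0.1 Frad -0.5 Fz 0.4 grip 87.3 tau [-0.07  0.03  0.05]
```

View pics/t12.png

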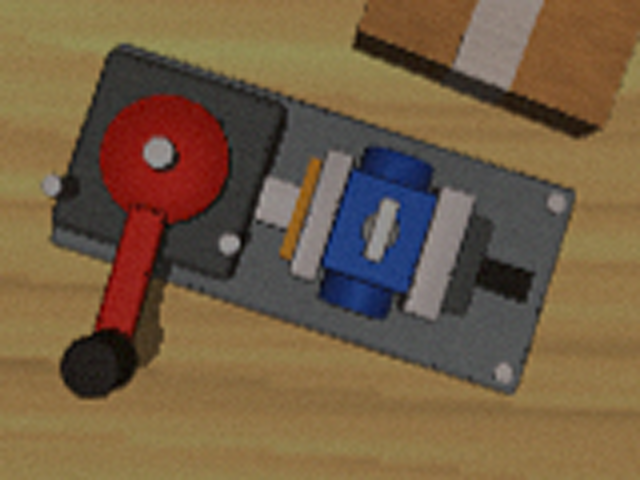

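View pics/s12.png

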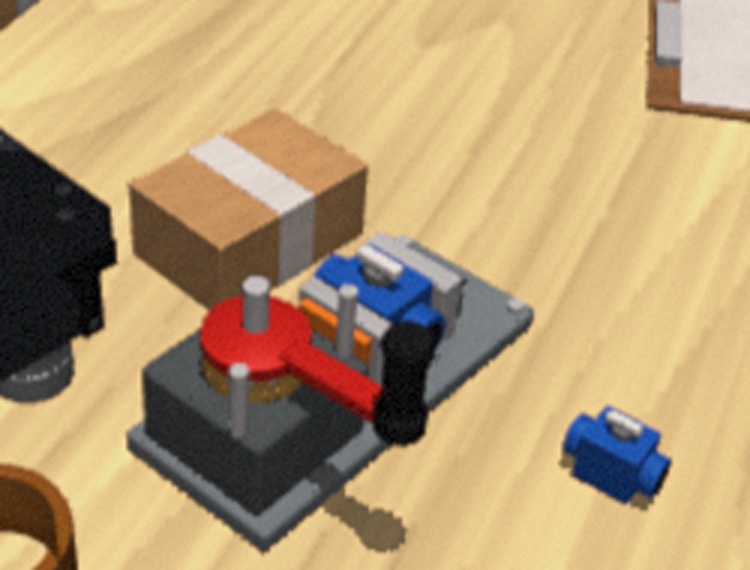

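View pics/s12c.png

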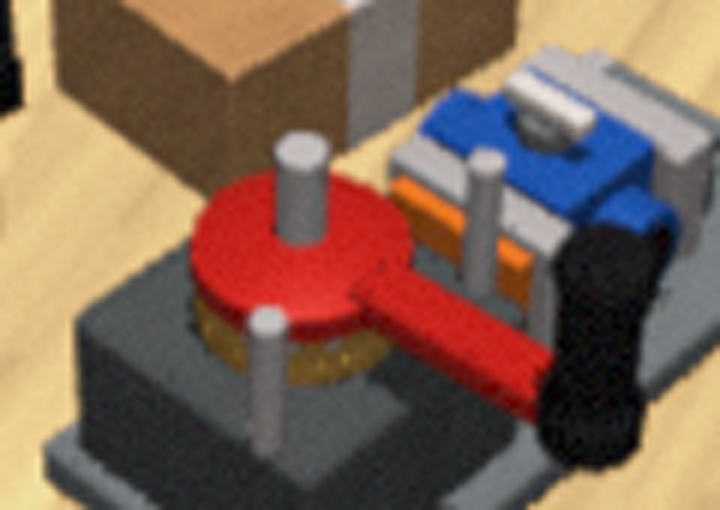

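The top view shows the valve pinched between jaw and anvil. The side view shows the lever down at its starting hub height and the bystanders unmoved. Handing in.

```bash
python3 -c "
from bench import ctrl
print(ctrl.close_job())"
```

```text
the job is handed in; nothing more can be done
None
```

I clamped the larger blue valve and handed the job in at about 17 s. It took three tightening strokes of the red lever with two lift-and-return strokes between them, each going back two teeth.

- **Tightness:** jaw contact came at a lever swing of about -0.12 rad, from tracking the valve in the top images. I stopped at +0.05 rad, which works out to roughly 42 N of clamping. The paused handle force was about 11.3 N, about 4 N above free. That relies on noisy readings: the free level varied between 6.4 and 8.2 N, so the 42 N is good to several newtons, not exact.
- **Final state:** the valve is standing on the plate between both jaws. The lever is down in its teeth, with the hub at its starting height in the side view. The gripper is open and clear, reading only sensor noise. The carton and the small look-alike valve look unmoved in the last pictures; the tape and coupling were only partly in those crops, and the arm went nowhere near them at their height.
- **Calibration offset:** my first estimate of the spindle axis was about 2.5 mm off. It showed up as sideways load on the handle of up to 5 N, and I corrected for it after the first stroke.
- **Refused command:** the first move call was refused because its rows left out two fields, and nothing moved.

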